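# Vent the dish incubator at the set mark

### The arm

A 7-joint arm with a two-finger parallel gripper is mounted at the origin on a cart in front of the work surface, level with it; the furniture and walls round the work are solid. World frame = base frame: x ahead of the robot, y to its left, z up, the work surface at z = 0. Lengths are in m, angles in rad, forces in N, time in s.
With the tool pointing down it reaches from about 0.425 to 0.95 m from the base axis. Payload 16.7 kg.
Tool frame: the origin (TCP) lies at the very end of the fingers, on their centre line; the grasp point (between the pads) lies 19 mm behind it (grip_point_offset is the distance from the TCP to the grasp point, in m); z points along the fingers, y is the line along which they close (so a half turn about z gives the same grasp; the last joint's range is limited). The gripper opens to 94 mm and grips with 3 to 60 N. Pads are 16 mm wide; open, the fingers measure 119 mm over their backs; the gripper's body (75 mm by 177 mm) begins 78 mm behind the grasp point.
Start: joints at [-1.26, 0.426, 0.074, 1.606, -0.034, 1.111, -0.067], TCP at [0.3, 0.605, 0.205] pointing down, gripper open.
Joint ranges: [-2.85, 2.85], [-0.5, 2.14], [-1.23, 1.37], [0.21, 2.46], [-1.02, 4.16], [0.16, 2.05], [-2.73, 2.73]. Speed limits (rad/s): [1.89, 1.89, 2.39, 2.39, 3.01, 3.01, 3.01].

### API

Orientations are given as a rotation vector (axis times angle).
In Python, from bench import * gives the robot as it stands.
- The arm moves only by the tool move_arm, never from a script. Its argument "motion" is a list of rows, each a list of 2 entries, a list of its own where there are three numbers: the shift along the tool's x, y, z in normalised numbers (1 is 100 cm), then the turn, a rotation vector about the tool's x, y, z in parts of the range, where 1.0 means 90 degrees. In form: [[[dx, dy, dz], [rx, ry, rz]], ...]. A call has 1 to 12 rows; each row is the pose to reach, as a shift and turn from the pose commanded when the call began, along the tool's axes at that moment; what a row does not reach only later rows make up. A row lasts 1/8 s, in which the tool goes at most 62.5 mm and 10.7 degrees, less where a joint would pass 70% of its speed; a pose out of reach is approached as far as the arm can. No shift or turn number may pass 1 either way. A call with a gripper value outside its range is refused whole. "fingers" is the finger opening in cm, from 0 to 9.4, set as the call begins (left out, the last holds). The fingers move at their own pace and stop on an object; "force" is the grip in N (left out, the last holds). Time passes only in rows, so rows that repeat a pose let the fingers close. It gives the time, the measured TCP pose, the force, the opening and the grip force at its end, in the units of the state.
- read_state(): the state, without advancing time (a new reading comes with each control period).
- get_image(name): name is "side" or "top" or "wrist"; returns a dict with "color" (480x640x3 uint8, red, green, blue), "fov_y" (degrees; the focal length in pixels is half the picture's height over the tangent of half this angle, whatever the lens; pixels are square), "cx", "cy" (the principal point, pixels), "view" (4x4, takes a point from world to camera coordinates). Camera axes: x right, y up, looking along -z (the intrinsics and any distortion apply to the point x, -y, -z); pixel columns grow to the right and rows downward; lengths in m; the calibration is good to about 2 mm. A picture is of the moment at which its call begins. There is no depth.
- sign_off(): hands the job in; it is judged then, once.
Trained networks look in a picture, given as the dict that the camera call returned (one of the last four; its "shot" number tells which), for a name from the list of things; names that differ only in an ending like _2 or _b are one class to them, and where a whole thing is asked for, a point or a joint stands for the part that bears it (a point fixed in the world has none). Each returns a list of dicts, best first, with "conf" (0 to 1); they miss things now and then, are a little off and sometimes report something else, mostly with a low value. They report only what shows in the picture. A call takes as long as a camera call.
- outline_of(query, picture): "mask" (480x640 bool, what is visible of it).
- place_of(query, picture): "point" ([x, y, z] in m, in world coordinates, good to about 4 mm: a listed point, or the origin of a listed thing).
The state is a dict: "t": time; "joint_pos": joint angles; "qd": joint speeds; "joint_efforts": joint torques, N m; "tcp_pos": TCP position; "tool_rot": TCP orientation; "wrist_force": force on the tool from outside, world axes, zero at the start; "ft_torque": the same for the moment, N m; "grip_width": finger opening in m; "gripper_force": force on a finger pad.
Only numpy, scipy, OpenCV 4.12 (cv2) and the standard library are available. Lean on these libraries where they do the work, as an engineer would, in place of code of your own. Each camera call takes 0.05 s, during which the arm holds its last target. There are 200 camera calls.

### The job

Vent the small dish incubator: press the orange release paddle at its front down until it clicks and stays down by itself, which unlatches the spring-loaded clear cover. Then lift the cover by its blue bar until its black pointer lines up with the red set mark on the side scale, and finish with the gripper still holding the cover steady there (do not let it go). Do not shift the red mark, and leave the jar, the vial and the timer where they stand.

Things in the scene. Friction and masses are not known exactly. Their poses are not given: they have to be found in the camera images.
- incubator: Fixed white bench incubator, case 170 (x) x 210 (y) x 72 mm high, two dishes inside; origin under its centre, z up, its front faces its own -x. The cover's hinge runs along y at (85, 0, 78) mm. On its right (-y) side stands a white ticked quadrant scale with the red mark, y -103 to -141 mm, 142 to 192 mm from the hinge, up to 240 mm above the bench.
- cover: Clear cover in a white frame, 170 x 210 x 26 mm, hinged at the back. Origin on the hinge line; closed, its axes are the incubator's; open by a, it is turned +a about the incubator's +y (front edge up; at most 1.15 rad). A spring pulls it shut: some 3.5 N at the bar when closed, 5 N at 0.75 rad, with its weight. Latched shut until the release lever is down.
- cover_handle (a point): Middle of the blue round bar of the cover: bar 12 mm in diameter, 84 mm long, along y, 45 mm ahead of the cover's front face on two legs; about 87 mm above the bench when closed, with free space under it. It can be pinched from above with the fingers one ahead and one behind; the cover may turn in the grip.
- cover_pointer (a point): Tip of the black pointer on the cover's right (-y) edge, 150 mm from the hinge line, in the same plane as mark_tip; it moves on a circle of 150 mm radius about the hinge.
- mark_tip (a point): Inner tip of the red set mark on the quadrant scale, 150 mm from the hinge line: the point where cover_pointer must be. The mark stands at a different angle (0.35 to 0.75 rad of cover opening) each time.
- set_mark (a joint): Angle of the red set mark, rad, on the same scale as the opening of the cover (0 closed). Held by friction; not to be moved.
- release_lever (a joint): Angle of the release lever, rad: 0 up (latched), pressing the paddle down raises it to its stop at 0.45; past about 0.30 a ball detent holds it down (let go, it settles at about 0.35). Let go short of that it springs back up. Its pivot is a line along y at (-92, 80, 55) mm of the incubator.
- lever_pad (a point): Centre of the upper face of the orange ribbed paddle at the front left of the incubator, 34 (x) x 32 (y) mm, 72 mm ahead of the lever's pivot; 63 mm above the bench when up, about 35 mm when down. It takes up to about 10 N to press past the detent.
- sample_jar: Loose jar with an orange cap, 57 mm wide, 65 mm high, origin under its centre; stands left of the incubator. Bystander.
- vial_amber: Loose amber vial with a black cap, 25 mm wide, 52 mm high, origin under its centre; stands right of the incubator. Bystander.
- timer: Loose white bench timer, 66 x 64 x 18 mm, origin under its centre; lies in front and to the right of the incubator. Bystander.

How it is judged:
On the way, in this order (a step that is already met when the one before it is completed fails the run):
1. the release lever is pressed down past its detent, with the cover still shut (value of joint release_lever above 0.32 rad and distance between cover_pointer and mark_tip above 0.03 m), for 0.2 s.
2. the cover is lifted to the set mark with the lever staying down (value of joint release_lever above 0.29 rad and distance between cover_pointer and mark_tip below 0.01 m and contact force between the fingers and cover above 1 N), for 0.2 s.
At the end, for the whole second after the job is handed in: The cover's pointer is within 10 mm (about 4 degrees) of the red mark's tip, the cover is still (under 0.1 rad/s) and held by the fingers (more than 1 N), and the release lever stays down in its detent (above 0.29 rad) (all of step 2 and angular speed of cover below 0.1 rad/s); the arm keeps its last pose, push and grip.
It fails at once if the red set mark is shifted by more than 6 mm (distance of mark_tip from where it was at the start of the episode above 0.006 m).
It fails at once if the jar, the vial or the timer is moved by more than 25 mm or knocked over (distance of any of sample_jar, vial_amber, timer from where it was at the start of the episode above 0.025 m or angle between any of sample_jar, vial_amber's own z axis and vertical above 0.5 rad).
It also fails if it takes over 45 s, if anything falls off the work surface, if the arm or the gripper's body presses on something with over 40 N, if the wrist force passes 120 N, or if a joint passes its speed limit or range.

## Working session

There is one attempt and no reset: what is moved stays moved. The work goes in short steps, Python scripts to look and compute and a tool call to move; the robot and the scene stay as the last step left them, time stands still between calls to the robot, and variables do not carry over. Pictures are saved under pics/ and viewed, at most 10 in all, crops included, and the job is handed in when it is done.

Besides the shell and the picture viewer there is one more tool, called as a command line: name --argument value ..., lists and objects as JSON in quotes. move_arm: Moves the arm, as the interface text tells. Its arguments: {"type":"object","properties":{"motion":{"type":"array","items":{"type":"array"}},"fingers":{"type":"number"},"force":{"type":"number"}},"required":["motion"]}

```bash
mkdir -p pics
cat > h.py <<'E'
from bench import *
import numpy as np, cv2
from scipy.spatial.transform import Rotation as R
np.set_printoptions(precision=4,suppress=True)
def st():
    s=read_state(); print('t',s['t'],'tcp',np.array(s['tcp_pos']),'rot',np.array(s['tool_rot']),'F',np.array(s['wrist_force']),'w',s['grip_width'],'gf',s['gripper_force']); return s
def save(im,n): cv2.imwrite('pics/'+n,cv2.cvtColor(im['color'],cv2.COLOR_RGB2BGR))
E
python3 - <<'E'
from h import *
s=st(); print(R.from_rotvec(s['tool_rot']).as_matrix())
ims=[]
for c in ['side','top']:
    im=get_image(c); save(im,c+'0.png'); print(c,im['fov_y'],im['cx'],im['cy'],'cam at',np.linalg.inv(im['view'])[:3,3],list(im.keys()))
    for q in ['incubator','cover','cover_handle','cover_pointer','mark_tip','lever_pad','sample_jar','vial_amber','timer']:
        r=place_of(q,im); print(q,[(np.array(d['point']),round(d['conf'],2)) for d in r[:2]])
    ims.append(cv2.cvtColor(im['color'],cv2.COLOR_RGB2BGR))
E
```

```text
t 0.0 tcp [0.2994 0.6045 0.2048] rot [-0.7159 -3.0587  0.002 ] F [ 0.8007 -0.181   0.6912] w 0.09371287132301698 gf 0.0
[[-0.8961  0.4438 -0.0005]
 [ 0.4438  0.8961 -0.0012]
 [-0.0001 -0.0013 -1.    ]]
side 56.29110546256634 318.1842207357354 241.8265932794015 cam at [ 0.2388 -0.8443  0.5476] ['color', 'fov_y', 'cx', 'cy', 'view', 'shot']
incubator [(array([ 0.6174, -0.2492,  0.0012]), 0.56), (array([ 0.5035, -0.1954,  0.0867]), 0.17)]
cover [(array([ 0.6912, -0.2877,  0.078 ]), 0.71)]
cover_handle [(array([ 0.5035, -0.1933,  0.0867]), 0.74)]
cover_pointer [(array([ 0.5083, -0.331 ,  0.0778]), 0.97)]
mark_tip [(array([ 0.4016, -0.3598, -0.0041]), 0.68), (array([ 0.5319, -0.3403,  0.1534]), 0.52)]
lever_pad [(array([ 0.5067, -0.1115,  0.0641]), 0.66)]
sample_jar [(array([ 0.6135, -0.0281, -0.0011]), 0.64), (array([ 0.5033, -0.1942,  0.0901]), 0.41)]
vial_amber [(array([ 0.5299, -0.4143, -0.0033]), 0.94), (array([ 0.4   , -0.3622, -0.0051]), 0.51)]
timer [(array([ 0.4001, -0.3625, -0.004 ]), 0.65), (array([ 0.6104, -0.0297,  0.0011]), 0.6)]
top 47.153213432117305 325.74787500793644 230.58801057445598 cam at [ 0.4382 -0.2003  1.0721] ['color', 'fov_y', 'cx', 'cy', 'view', 'shot']
incubator [(array([ 0.6199, -0.2544,  0.0025]), 0.63)]
cover [(array([ 0.696 , -0.2909,  0.0745]), 0.92), (array([ 0.6126, -0.0328, -0.0017]), 0.28)]
cover_handle [(array([ 0.4971, -0.1968,  0.0873]), 0.89), (array([ 0.6205, -0.2505,  0.0024]), 0.59)]
cover_pointer [(array([ 0.5118, -0.3324,  0.0794]), 0.93), (array([ 0.6108, -0.0337, -0.0008]), 0.6)]
mark_tip [(array([ 0.5064, -0.109 ,  0.063 ]), 0.72), (array([ 0.5254, -0.3431,  0.1578]), 0.58)]
lever_pad [(array([ 0.5076, -0.1084,  0.0622]), 0.98), (array([ 0.4966, -0.1965,  0.0885]), 0.16)]
sample_jar [(array([ 0.6149, -0.0341,  0.0011]), 0.83)]
vial_amber [(array([ 0.5297, -0.4178, -0.0025]), 0.64)]
timer [(array([ 0.4009, -0.3575,  0.0002]), 0.6)]
```

View pics/side0.png

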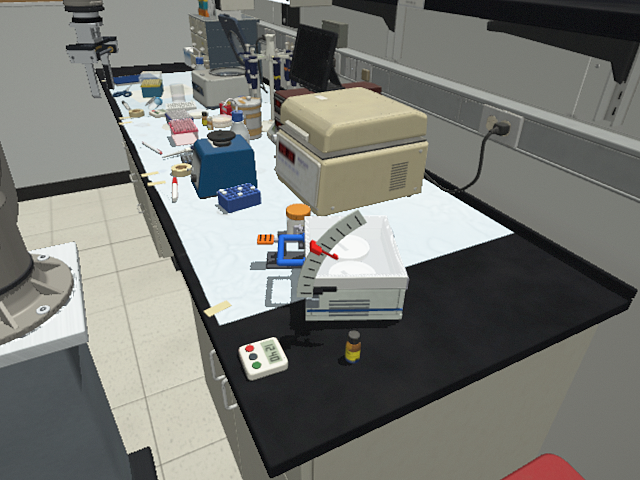

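View pics/top0.png

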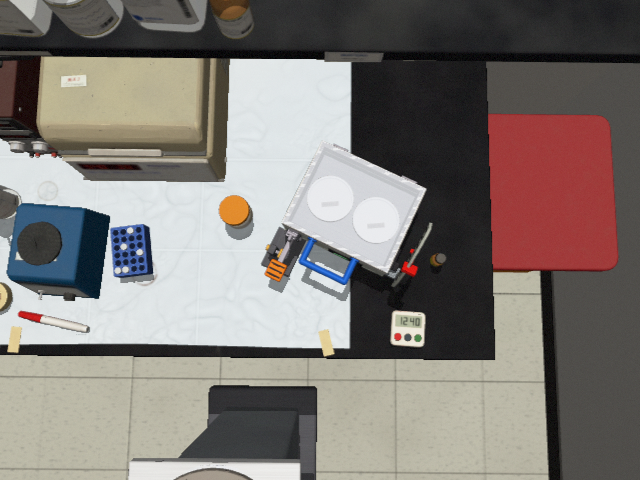

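```bash
cat >> h.py <<'E'
from scipy.optimize import least_squares
def pose():
    # local points (m) and measurements
    L={'inc':(0,0),'cov':(.085,0),'han':(-.130,0),'pad':(-.164,.08),'ptr':(-.065,-.0)}
    M=[((0,0),(.6174,-.2492)),((0,0),(.6199,-.2544)),((.085,0),(.6912,-.2877)),((.085,0),(.696,-.2909)),((-.13,0),(.5035,-.1933)),((-.13,0),(.4971,-.1968)),((-.164,.08),(.5067,-.1115)),((-.164,.08),(.5076,-.1084))]
    def f(p):
        c,s=np.cos(p[2]),np.sin(p[2]); return np.ravel([np.array(m)-(p[0]+c*l[0]-s*l[1],p[1]+s*l[0]+c*l[1]) for l,m in M])
    r=least_squares(f,[.618,-.252,-.46]); return r.x,f(r.x)
def toW(p,l):
    c,s=np.cos(p[2]),np.sin(p[2]); return np.array([p[0]+c*l[0]-s*l[1],p[1]+s*l[0]+c*l[1],l[2]])
def toL(p,w):
    c,s=np.cos(p[2]),np.sin(p[2]); d=np.array(w)-[p[0],p[1],0]; return np.array([c*d[0]+s*d[1],-s*d[0]+c*d[1],d[2]])
E
python3 - <<'E'
from h import *
p,res=pose(); print(p,np.degrees(p[2]),res*1e3)
for w in [(.5319,-.3403,.1534),(.5254,-.3431,.1578),(.5083,-.331,.0778),(.5118,-.3324,.0794)]:
    l=toL(p,w); print(l, np.arctan2(l[2]-.078,.085-l[0]), np.hypot(l[2]-.078,.085-l[0]))
s=read_state(); T=R.from_rotvec(s['tool_rot']).as_matrix()
print('pad',toW(p,(-.164,.08,.063)),'handle',toW(p,(-.13,0,.087)))
print('to 6cm above pad, tool cm',100*T.T@(toW(p,(-.164,.08,.123))-s['tcp_pos']))
E
```

```text
[ 0.6181 -0.2524 -0.4547] -26.049845693551287 [-0.684   3.239   1.816  -1.961  -3.249   2.067   1.551  -1.133   2.2096
  2.0491 -4.1904 -1.4509  0.8234 -2.9551  1.7234  0.1449]
[-0.0388 -0.1168  0.1534] 0.5468859926891869 0.14499165423324725
[-0.0435 -0.1222  0.1578] 0.5558852818140081 0.15122357638670295
[-0.0641 -0.1188  0.0778] -0.0013411020737271666 0.14913112422234015
[-0.0604 -0.1185  0.0794] 0.009630185272092006 0.1453784740501282
pad [ 0.5059 -0.1085  0.063 ] handle [ 0.5013 -0.1953  0.087 ]
to 6cm above pad, tool cm [-50.1528 -54.769    8.2485]
```

Careful with the scale: shifts go in shares of 100 cm and turns go in shares of 90 degrees. That gives: -52.2 cm / 100 = -0.522, -47.8 cm / 100 = -0.478, 90 degrees / 90 = 1.

move_arm --motion '[[[-0.02, -0.022, -0.03], [0, 0, 0.0444]], [[-0.06, -0.065, -0.06], [0, 0, 0.1333]], [[-0.1, -0.11, -0.07], [0, 0, 0.2222]], [[-0.142, -0.155, -0.07], [0, 0, 0.3111]], [[-0.184, -0.201, -0.07], [0, 0, 0.4]], [[-0.226, -0.247, -0.07], [0, 0, 0.4889]], [[-0.268, -0.293, -0.07], [0, 0, 0.5778]], [[-0.31, -0.338, -0.07], [0, 0, 0.6667]], [[-0.352, -0.384, -0.07], [0, 0, 0.7556]], [[-0.394, -0.43, -0.07], [0, 0, 0.8444]], [[-0.436, -0.476, -0.06], [0, 0, 0.9222]], [[-0.478, -0.522, -0.03], [0, 0, 1]]]' --fingers 0

```text
t: 2.5
tcp_pos: [0.4956, -0.0709, 0.2395]
tool_rot: [2.672, 1.651, 0.006]
wrist_force: [1.5, 1.5, -0.8]
grip_width: 0.0004
gripper_force: 0.0
```

```bash
cat > m.py <<'E'
import sys
from h import *
p,_=pose(); s=st(); T=R.from_rotvec(s['tool_rot']).as_matrix()
a=[float(v) for v in sys.argv[1:]]
print(T); print('tool cm',100*T.T@(toW(p,a)-s['tcp_pos']),'local tcp',toL(p,s['tcp_pos']),'q',np.array(s['joint_pos']))
D=np.array([[-np.sin(p[2])*0+0,0,0]])
c,sn=np.cos(p[2]),np.sin(p[2]); G=np.array([[sn*-1,c,0],[c,sn,0],[0,0,-1]]).T  # tool x=local y, tool y=local x
print('turn deg',np.degrees(R.from_matrix(T.T@G).as_rotvec()))
E
python3 m.py -.164 .08 .083
```

```text
t 2.5 tcp [ 0.4956 -0.0709  0.2395] rot [2.6718 1.6509 0.0056] F [ 1.4983  1.5195 -0.8241] w 0.0004469273048024373 gf 0.0
[[ 0.4474  0.8943  0.0035]
 [ 0.8943 -0.4474  0.0011]
 [ 0.0025  0.0027 -1.    ]]
tool cm [-2.9458  2.5656 15.6471] local tcp [-0.1898  0.1093  0.2395] q [-0.6482  0.1082  0.7257  1.9827 -0.083   1.0759 -0.35  ]
turn deg [ 0.1544 -0.1449 -0.5273]
```

Scaled: 19.2 cm / 100 = 0.192, 18.7 cm / 100 = 0.187, -0.5 degrees / 90 = -0.0056.

move_arm --motion '[[[-0.01, 0.006, 0.05], [0, 0, 0]], [[-0.02, 0.013, 0.1], [0, 0, 0]], [[-0.029, 0.022, 0.14], [0, 0, -0.0056]], [[-0.029, 0.022, 0.155], [0, 0, -0.0056]], [[-0.029, 0.022, 0.17], [0, 0, -0.0056]], [[-0.029, 0.022, 0.18], [0, 0, -0.0056]], [[-0.029, 0.022, 0.187], [0, 0, -0.0056]], [[-0.029, 0.022, 0.192], [0, 0, -0.0056]]]'

```text
t: 3.5
tcp_pos: [0.5018, -0.1043, 0.047]
tool_rot: [2.661, 1.669, 0.002]
wrist_force: [0.8, 0.7, 0.8]
grip_width: 0.0007
gripper_force: 0.8
```

```bash
python3 m.py -.168 .08 .038
python3 - <<'E'
from h import *
im=get_image('side'); print(im['shot'],place_of('lever_pad',im)[:1]); cv2.imwrite('pics/s1.png',cv2.resize(im['color'][190:330,200:420,::-1],None,fx=3.5,fy=3.5,interpolation=cv2.INTER_CUBIC))
E
```

```text
t 3.5 tcp [ 0.5018 -0.1043  0.047 ] rot [2.6613 1.6687 0.0019] F [0.7737 0.659  0.8137] w 0.0006656425921637277 gf 0.8111015008762479
[[ 0.4356  0.9001  0.0013]
 [ 0.9001 -0.4356  0.0003]
 [ 0.0008  0.001  -1.    ]]
tool cm [-0.2084  0.1525  0.8976] local tcp [-0.1695  0.0821  0.047 ] q [-0.4144  0.4391  0.6094  2.128  -0.3962  0.6839  0.0116]
turn deg [ 0.0564 -0.0486  0.227 ]
3 [{'point': [0.6166, -0.2531, 0.001], 'conf': 0.73}]
```

View pics/s1.png

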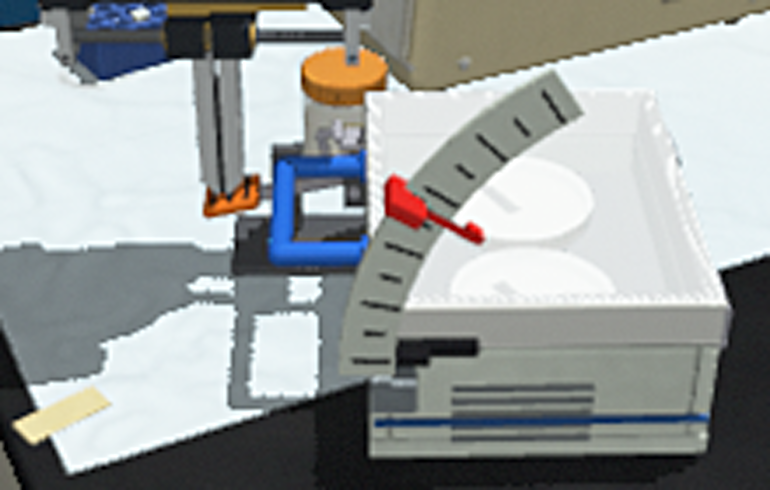

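The fingers are on the orange paddle (crop ~(235,195)) and have pushed it part-way down. The cover is still shut and the red tip is at about (475,238). I'll keep pressing.

Scaled: 1.2 cm / 100 = 0.012, 1.1 cm / 100 = 0.011.

move_arm --motion '[[[0, 0, 0.005], [0, 0, 0]], [[0, 0, 0.009], [0, 0, 0]], [[0, 0, 0.011], [0, 0, 0]], [[0, 0, 0.012], [0, 0, 0]], [[0, 0, 0.012], [0, 0, 0]]]'

```text
t: 4.22
tcp_pos: [0.5013, -0.1046, 0.0346]
tool_rot: [2.662, 1.668, 0.0]
wrist_force: [1.2, -0.3, 1.4]
grip_width: 0.0003
gripper_force: 0.6
```

Scaled: 0.5 cm / 100 = 0.005, 0.3 cm / 100 = 0.003.

move_arm --motion '[[[0, 0, 0.003], [0, 0, 0]], [[0, 0, 0.005], [0, 0, 0]], [[0, 0, 0.005], [0, 0, 0]]]'

```text
t: 4.6
tcp_pos: [0.5011, -0.1046, 0.0294]
tool_rot: [-2.662, -1.668, 0.001]
wrist_force: [-0.0, 0.1, 1.3]
grip_width: 0.0001
gripper_force: 0.7
```

Run:
```python
from h import *
s=st()
im=get_image('side'); print([ (np.array(d['point']),d['conf']) for d in place_of('lever_pad',im)]); cv2.imwrite('pics/s2.png',cv2.resize(im['color'][200:300,220:350,::-1],None,fx=5,fy=5,interpolation=cv2.INTER_CUBIC))
```

```text
t 4.6 tcp [ 0.5011 -0.1046  0.0294] rot [-2.6619 -1.6681  0.0006] F [-0.0039  0.0975  1.2564] w 5.178644320162683e-05 gf 0.6949838809669018
[(array([ 0.5065, -0.1134,  0.0333]), 0.49)]
```

View pics/s2.png

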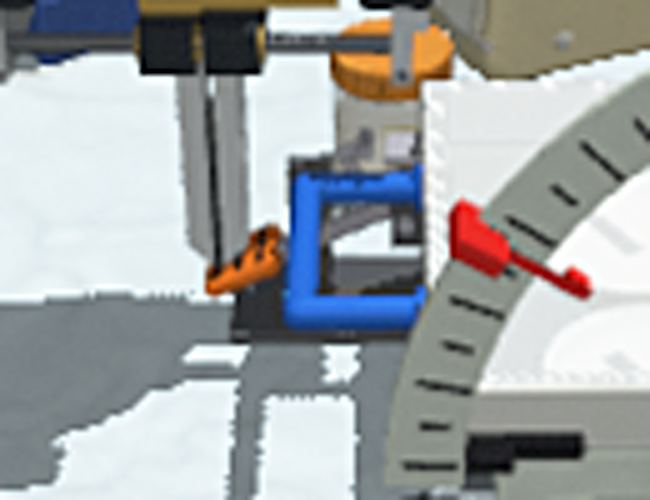

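The paddle is tilted well down (crop ~(245,260)). I'll lift off and check that it stays there.

move_arm --motion '[[[0, 0, -0.03], [0, 0, 0]], [[-0.01, 0, -0.07], [0, 0, 0]], [[-0.01, 0, -0.11], [0, 0, 0]], [[-0.01, 0, -0.11], [0, 0, 0]]]' --fingers 3.8

```text
t: 5.2
tcp_pos: [0.4982, -0.1137, 0.1419]
tool_rot: [2.661, 1.667, 0.006]
wrist_force: [0.6, -0.0, 0.0]
grip_width: 0.0363
gripper_force: 0.0
```

```bash
python3 m.py -.130 0 .11
python3 - <<'E'
from h import *
for c in ['side','top']:
    im=get_image(c)
    for q in ['lever_pad','cover_handle','mark_tip','cover_pointer']: print(c,q,[ (np.array(d['point']),round(d['conf'],2)) for d in place_of(q,im)])
    if c=='side': cv2.imwrite('pics/s3.png',cv2.resize(im['color'][200:300,220:350,::-1],None,fx=5,fy=5,interpolation=cv2.INTER_CUBIC))
E
```

```text
t 5.2 tcp [ 0.4982 -0.1137  0.1419] rot [2.6608 1.6675 0.0061] F [ 0.632  -0.0429  0.0007] w 0.036329793247652356 gf 0.0
[[ 0.436   0.8999  0.0041]
 [ 0.8999 -0.436   0.0008]
 [ 0.0025  0.0033 -1.    ]]
tool cm [-7.2235  3.824   3.1813] local tcp [-0.1686  0.072   0.1419] q [-0.5142  0.2811  0.7278  2.0682 -0.2455  0.8722 -0.0983]
turn deg [ 0.1909 -0.1448  0.2003]
side lever_pad [(array([ 0.5082, -0.1099,  0.0406]), 0.79)]
side cover_handle [(array([ 0.5014, -0.1967,  0.0869]), 0.92)]
side mark_tip [(array([ 0.5314, -0.3383,  0.1543]), 0.71)]
side cover_pointer [(array([ 0.5065, -0.3323,  0.0769]), 0.65)]
top lever_pad [(array([ 0.5117, -0.335 ,  0.0784]), 0.63)]
top cover_handle [(array([ 0.4985, -0.1979,  0.0885]), 0.69), (array([ 0.3995, -0.3566, -0.0012]), 0.57)]
top mark_tip [(array([ 0.5253, -0.3426,  0.1576]), 0.63)]
top cover_pointer [(array([ 0.5096, -0.3359,  0.0769]), 0.6)]
```

View pics/s3.png

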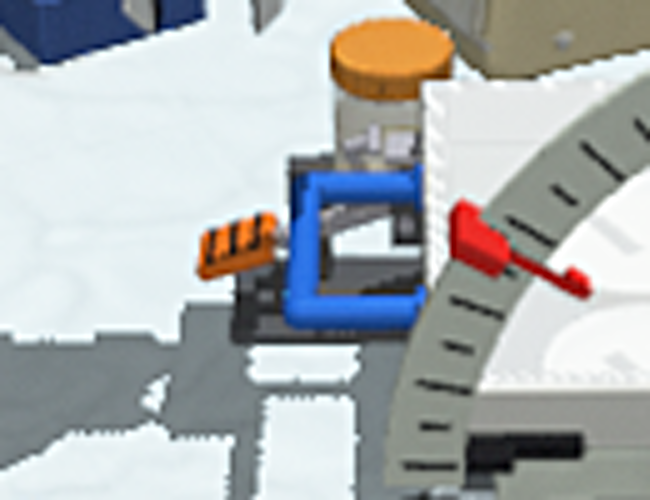

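The paddle stays down with nothing touching it (crop ~(237,247), network z ≈ 0.04). Next I'll grasp the bar.

Scaled: -7.3 cm / 100 = -0.073, 3.8 cm / 100 = 0.038, 0.2 degrees / 90 = 0.0022.

move_arm --motion '[[[-0.035, 0.019, 0.005], [0, 0, 0]], [[-0.07, 0.038, 0.015], [0, 0, 0]], [[-0.073, 0.038, 0.035], [0, 0, 0.0022]], [[-0.073, 0.038, 0.055], [0, 0, 0.0022]], [[-0.073, 0.038, 0.073], [0, 0, 0.0022]], [[-0.073, 0.038, 0.073], [0, 0, 0.0022]]]'

```text
t: 6.45
tcp_pos: [0.4985, -0.1957, 0.0655]
tool_rot: [-2.664, -1.663, 0.003]
wrist_force: [-0.1, 0.0, 1.3]
grip_width: 0.0381
gripper_force: 0.0
```

move_arm --motion '[[[0, 0, 0], [0, 0, 0]], [[0, 0, 0], [0, 0, 0]], [[0, 0, 0], [0, 0, 0]], [[0, 0, 0], [0, 0, 0]], [[0, 0, 0], [0, 0, 0]]]' --fingers 0 --force 25

```text
t: 7.08
tcp_pos: [0.5012, -0.1966, 0.0675]
tool_rot: [2.662, 1.662, 0.004]
wrist_force: [7.6, -3.2, -3.2]
grip_width: 0.0111
gripper_force: 25.0
```

```bash
cat > g.py <<'E'
from h import *
# bar path about hinge in tool axes (x=local y, y=local x, z down): deltas in cm from angle a0
import sys
a0=float(sys.argv[1])
P=lambda a: np.array([.085-.215*np.cos(a)+.009*np.sin(a), .078+.215*np.sin(a)+.009*np.cos(a)])
p,_=pose(); s=st(); T=R.from_rotvec(s['tool_rot']).as_matrix()
print('local tcp',toL(p,s['tcp_pos']), T[2])
for a in map(float,sys.argv[2:]):
    d=P(a)-P(a0); w=toW(p,(d[0],0,d[1]))-toW(p,(0,0,0)); print(a,100*T.T@w)
E
python3 g.py 0 .03 .06 .1 .15 .2 .25 .3 .35 .4 .45 .5 .55
```

```text
t 7.075 tcp [ 0.5012 -0.1966  0.0675] rot [2.6618 1.6622 0.0036] F [ 7.5794 -3.2258 -3.2394] w 0.011101341384350963 gf 24.990203976631165
local tcp [-0.1295 -0.0011  0.0675] [ 0.0002  0.0041 -1.    ]
0.03 [ 0.0001  0.0393 -0.6443]
0.06 [ 0.0002  0.0979 -1.2872]
0.1 [ 0.0003  0.206  -2.1411]
0.15 [ 0.0004  0.389  -3.2013]
0.2 [ 0.0005  0.6247 -4.2509]
0.25 [ 0.0006  0.9127 -5.2875]
0.3 [ 0.0006  1.252  -6.3084]
0.35 [ 0.0007  1.642  -7.3111]
0.4 [ 0.0007  2.0816 -8.293 ]
0.45 [ 0.0007  2.5697 -9.2517]
0.5 [  0.0007   3.1051 -10.1849]
0.55 [  0.0007   3.6865 -11.0901]
```

The bar is held (11 mm opening, 25 N). I'll lift along the hinge arc.

move_arm --motion '[[[0, 0.0025, 0], [0, 0, 0]], [[0, 0.0034, -0.0064], [0, 0, 0]], [[0, 0.005, -0.021], [0, 0, 0]], [[0, 0.007, -0.032], [0, 0, 0]], [[0, 0.009, -0.042], [0, 0, 0]], [[0, 0.012, -0.053], [0, 0, 0]], [[0, 0.0155, -0.063], [0, 0, 0]], [[0, 0.0195, -0.073], [0, 0, 0]], [[0, 0.024, -0.083], [0, 0, 0]], [[0, 0.0285, -0.0925], [0, 0, 0]], [[0, 0.034, -0.102], [0, 0, 0]], [[0, 0.034, -0.102], [0, 0, 0]]]'

```text
t: 8.57
tcp_pos: [0.5276, -0.209, 0.1693]
tool_rot: [-2.66, -1.661, 0.003]
wrist_force: [-16.5, 14.1, 6.7]
grip_width: 0.0112
gripper_force: 24.9
```

```bash
python3 g.py 0.5 .52 .54 .56 .58 .6
python3 - <<'E'
from h import *
p,_=pose()
for c in ['side','top']:
    im=get_image(c)
    for q in ['lever_pad','cover_handle','mark_tip','cover_pointer']:
        for d in place_of(q,im)[:2]:
            l=toL(p,d['point']); print(c,q,l,'ang',round(np.arctan2(l[2]-.078,.085-l[0]),3),round(d['conf'],2))
    if c=='side': cv2.imwrite('pics/s4.png',cv2.resize(im['color'][180:320,220:420,::-1],None,fx=4,fy=4,interpolation=cv2.INTER_CUBIC))
E
```

```text
t 8.575 tcp [ 0.5276 -0.209   0.1693] rot [-2.66   -1.661   0.0027] F [-16.533   14.1291   6.7102] w 0.011159059994964814 gf 24.944984167814255
local tcp [-0.1004 -0.0007  0.1693] [ 0.0015 -0.0057 -1.    ]
0.52 [ 0.0005  0.2235 -0.3678]
0.54 [ 0.001   0.4544 -0.731 ]
0.56 [ 0.0015  0.6925 -1.0895]
0.58 [ 0.002   0.9377 -1.4432]
0.6 [ 0.0024  1.1899 -1.7919]
side lever_pad [-0.1619  0.0814  0.0416] ang -0.146 0.89
side cover_handle [-0.1013 -0.0007  0.1879] ang 0.533 0.75
side mark_tip [-0.0379 -0.1167  0.1562] ang 0.567 0.53
side cover_pointer [-0.0471 -0.1198  0.1507] ang 0.503 0.82
top mark_tip [-0.0448 -0.1205  0.1579] ang 0.552 0.74
top cover_pointer [-0.0413 -0.1194  0.1452] ang 0.489 0.88
top cover_pointer [-0.0081 -0.1828 -0.0035] ang -0.719 0.42
```

View pics/s4.png

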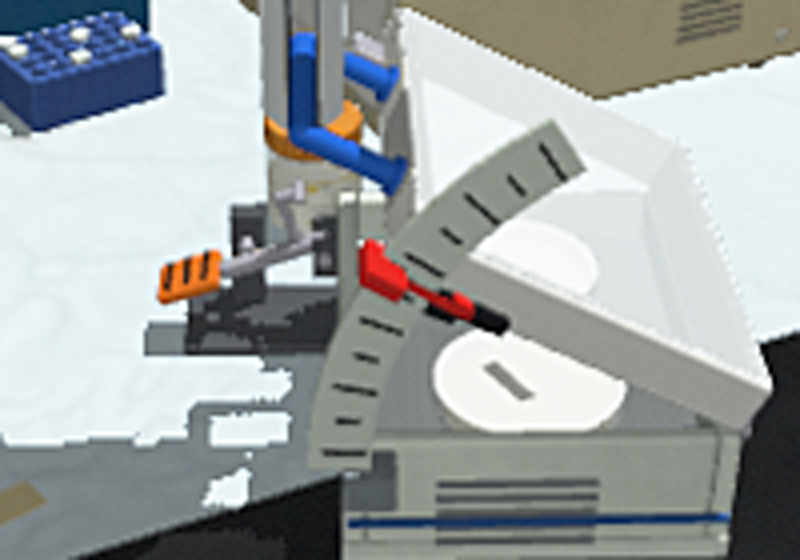

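The cover is at about 0.50 rad and the pointer (crop ~(490,318)) sits just below the red mark, which is at about 0.555. The lever is still down. It needs a small further lift with less sideways push.

Scaled: -1 cm / 100 = -0.01, 0.25 cm / 100 = 0.0025.

move_arm --motion '[[[0, -0.001, -0.003], [0, 0, 0]], [[0, 0, -0.006], [0, 0, 0]], [[0, 0.0015, -0.0085], [0, 0, 0]], [[0, 0.0025, -0.01], [0, 0, 0]], [[0, 0.0025, -0.01], [0, 0, 0]], [[0, 0.0025, -0.01], [0, 0, 0]], [[0, 0.0025, -0.01], [0, 0, 0]]]'

```text
t: 9.95
tcp_pos: [0.5329, -0.2115, 0.1795]
tool_rot: [2.664, 1.664, 0.002]
wrist_force: [5.1, 2.4, -7.9]
grip_width: 0.0112
gripper_force: 24.9
```

```bash
python3 g.py 0.55
python3 - <<'E'
from h import *
p,_=pose()
for c in ['side','top','side']:
    im=get_image(c)
    for q in ['lever_pad','mark_tip','cover_pointer']:
        for d in place_of(q,im)[:2]:
            l=toL(p,d['point']); print(c,q,l,'ang',round(np.arctan2(l[2]-.078,.085-l[0]),3),round(d['conf'],2))
cv2.imwrite('pics/s5.png',cv2.resize(im['color'][180:320,220:420,::-1],None,fx=4,fy=4,interpolation=cv2.INTER_CUBIC))
st()
E
```

```text
t 9.95 tcp [ 0.5329 -0.2115  0.1795] rot [2.6638 1.6637 0.0023] F [ 5.1378  2.3994 -7.9064] w 0.011164555943312728 gf 24.936841428279877
local tcp [-0.0945 -0.0007  0.1795] [ 0.0007  0.0016 -1.    ]
side lever_pad [-0.1615  0.0773  0.0398] ang -0.154 0.75
side mark_tip [-0.0374 -0.1165  0.1545] ang 0.559 0.75
top mark_tip [-0.0427 -0.1217  0.1529] ang 0.53 0.71
top cover_pointer [-0.0367 -0.1184  0.1549] ang 0.563 0.84
side lever_pad [-0.1614  0.0807  0.0431] ang -0.141 0.88
side mark_tip [-0.0385 -0.1159  0.154 ] ang 0.552 0.57
side cover_pointer [-0.0426 -0.1218  0.1571] ang 0.555 0.81
t 10.55 tcp [ 0.5329 -0.2115  0.1795] rot [2.6638 1.6637 0.0023] F [ 5.5269  3.0737 -7.6835] w 0.011191262347309196 gf 24.93693083524704
```

View pics/s5.png

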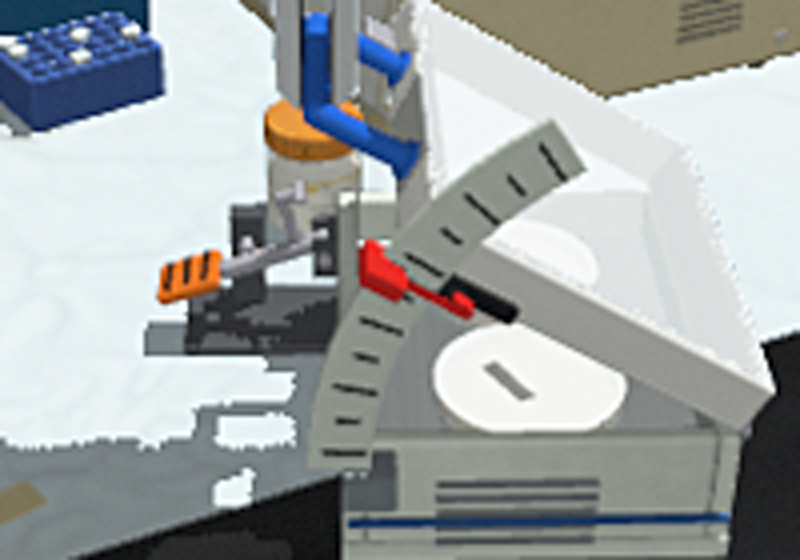

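Run:
```python
from h import *
p,_=pose()
def proj(im,w):
    c=im['view']@np.append(w,1); f=240/np.tan(np.radians(im['fov_y']/2)); return np.array([im['cx']+f*c[0]/-c[2],im['cy']-f*c[1]/-c[2]])
out=[]
for c,ctr in [('side',(330,255)),('top',(408,262))]:
    im=get_image(c); x0,y0=ctr[0]-24,ctr[1]-32; k=8
    o=cv2.resize(im['color'][y0:y0+64,x0:x0+48,::-1],None,fx=k,fy=k,interpolation=cv2.INTER_NEAREST)
    for a,col in [(.45,(255,0,0)),(.5,(0,255,0)),(.55,(255,0,255)),(.6,(0,255,255))]:
        q=[proj(im,toW(p,(.085-r*np.cos(a),-.119,.078+r*np.sin(a)))) for r in (.14,.15,.16)]
        u=[tuple(int(v) for v in ((t-[x0,y0])*k+k/2)) for t in q]
        cv2.line(o,u[0],u[2],col,1); cv2.circle(o,u[1],3,col,1)
        print(c,a,q[1])
    out.append(o)
cv2.imwrite('pics/ov.png',np.hstack(out))
```

```text
side 0.45 [325.9872 260.105 ]
side 0.5 [328.2806 256.614 ]
side 0.55 [330.8042 253.1838]
side 0.6 [333.5538 249.8257]
top 0.45 [404.6374 257.6002]
top 0.5 [406.0952 255.438 ]
top 0.55 [407.6408 253.0816]
top 0.6 [409.2708 250.5352]
```

View pics/ov.png

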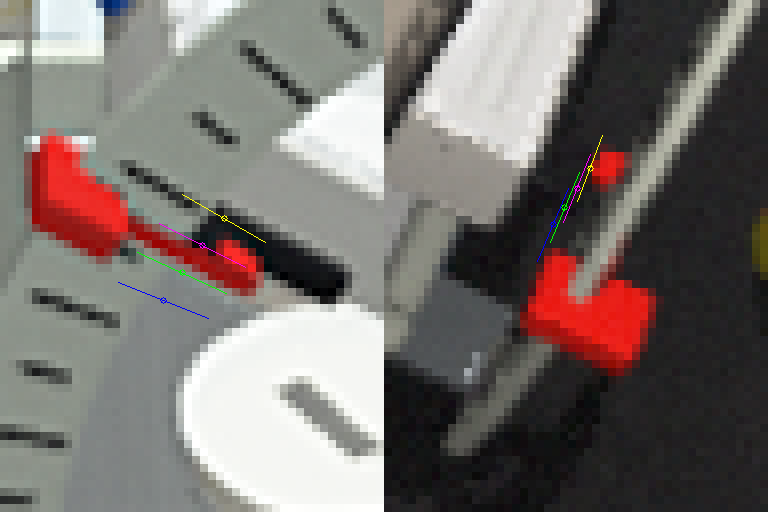

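The pointer overlaps the red mark closely. The network averages agree to about 1 mm, and by eye the pointer is 1–4 mm high. I'll nudge it down slightly, let it settle, check and hand in.

Scaled: 0.2 cm / 100 = 0.002, 0.15 cm / 100 = 0.0015.

move_arm --motion '[[[0, -0.001, 0.0015], [0, 0, 0]], [[0, -0.001, 0.002], [0, 0, 0]], [[0, -0.001, 0.002], [0, 0, 0]], [[0, -0.001, 0.002], [0, 0, 0]], [[0, -0.001, 0.002], [0, 0, 0]], [[0, -0.001, 0.002], [0, 0, 0]]]'

```text
t: 11.4
tcp_pos: [0.5316, -0.211, 0.1773]
tool_rot: [2.665, 1.664, 0.001]
wrist_force: [2.8, 3.8, -5.4]
grip_width: 0.0112
gripper_force: 24.9
```

Run:
```python
from h import *
p,_=pose()
for c in ['side','top']:
    im=get_image(c)
    for q in ['lever_pad','mark_tip','cover_pointer']:
        for d in place_of(q,im)[:1]:
            l=toL(p,d['point']); print(c,q,l,'ang',round(np.arctan2(l[2]-.078,.085-l[0]),3),round(d['conf'],2))
st(); print(sign_off())
```

```text
side lever_pad [-0.1604  0.0816  0.0402] ang -0.153 0.72
side mark_tip [-0.0394 -0.1181  0.1527] ang 0.541 0.68
side cover_pointer [-0.0438 -0.118   0.1556] ang 0.542 0.95
top mark_tip [-0.0428 -0.1228  0.1554] ang 0.545 0.71
top cover_pointer [-0.0384 -0.1199  0.1526] ang 0.544 0.81
t 11.8 tcp [ 0.5316 -0.2109  0.1773] rot [2.6646 1.6641 0.0015] F [ 2.5689  5.7616 -5.56  ] w 0.011172471068220476 gf 24.93722766637802
the job is handed in; nothing more can be done
None
```

I handed the job in at 11.8 s. The paddle is latched down, and the gripper is holding the cover with its pointer at the red mark (measured 0.543 rad for both, pinch 25 N). The sign-off gave no verdict back.

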